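# Set the stand's jack leg down on its foot board

## Task

Steady the hub stand for work: slide the wooden foot board under the stand's jack leg so that its round steel plate is centred below the rubber foot, and let go of it. Then wind the crank clockwise until the foot has come down and bears firmly on the board, which you feel as the crank getting about one and a half times as heavy as when it runs free; stop there, do not force it, and let go. Leave the small hub, the tape roll and the track nut where they are.

Things in the scene. Friction and masses are not known exactly. Their poses are not given: they have to be found in the camera images.
- stand: fixed grey hub stand, z up; origin on the bench, below the jack. Jack: round, 27 mm radius, from 60 to 153 mm above the bench. An arm (underside 64 mm up, 30 mm wide) runs from it along the stand's +x to a column. Base plate: 12 mm thick, x = 90 to 240, y = -70 to 70 mm. The board goes in from the -x side or the y sides
- crank (a joint): crank angle (rad), 0 where the crank points along the stand's +x; starts at 0 to 1.2. It grows turning clockwise seen from above, and the foot goes down 12 mm a turn. Range 0 to 21. Stays where it is left. Running free it takes about 9 N at the grip, along the grip's circular path; only this part of the force, taken in motion, tells the load; a push towards or away from the axis tells nothing
- crank_grip (a point): middle of the crank's upright black grip, 24 mm in diameter, 44 mm high, which spins freely on its pin; it goes round the axis on a circle of 45 mm radius, this point 189 mm above the bench. The crank arm's top is 24 mm below this point; nothing stands higher near it
- foot_board: loose wooden board, 220 x 70 x 18 mm, 0.45 kg, lying flat, z up; its origin is on its underside, below the middle of an upright wooden grip at one end (44 mm along the board's x, 18 mm along its y, from 18 to 64 mm above the bench). The board runs from x = -35 to x = 185 mm
- board_plate (a point): centre of the round steel plate, 62 mm across, set flush in the board's top; 140 mm from the board's origin along its +x, 18 mm above the bench
- small_hub: bystander: small bare wheel hub, 52 x 62 x 52 mm, beside the stand; origin under its centre
- tape: bystander: black tape roll, 62 mm across, 19 mm high, beyond the small hub; origin under its centre
- nut: bystander: small flanged track nut, 21 mm across, 7 mm high, on the near side of the small hub; origin under its centre
- jack_axis (a point): point on the bench on the jack's vertical axis (fixed). The leg hangs on this axis, with a round rubber foot 40 mm across. At the start the foot's underside is 25 to 38 mm above the bench; where in this range differs from run to run, and no reading tells it
- column_top (a point): top centre of the wheel hub (90 mm across) that stands on the stand's column: 170 mm from the jack's axis along the stand's +x, 181 mm above the bench
- crank_axis (a point): point on the same axis at the height of the crank's top, 165 mm above the bench (fixed). Load: once the foot is on the board, it presses 8.5 N more for each 0.1 rad of crank, and the load at the grip grows by 0.042 N for each N on the board. It bears firmly, as it should, with 80 to 190 N: 12.4 to 17 N at the grip, best 14.5 N. Above 270 N the leg is overloaded

How it is judged (in metres and radians):
On the way, in this order (a step that is already met when the one before it is completed fails the run):
1. the board lies flat with its steel plate centred below the foot (within 12 mm), let go, the foot not yet on it (horizontal distance between board_plate and jack_axis below 0.012 m and height (world z) of foot_board below 0.004 m and angle between foot_board's own z axis and vertical below 0.03 rad and contact force between the fingers and foot_board below 0.1 N and contact force between stand and foot_board below 2 N), for 0.2 s.
2. the foot has been wound down onto the board and bears with 80 to 190 N (value of joint crank above 2 rad and contact force between stand and foot_board between 80 and 190 N), for 0.2 s.
At the end, for the whole second after the job is handed in: the board lies flat and at rest, the centre of its steel plate within 12 mm of the jack's axis, and the foot bears on it with 80 to 190 N, nothing held (horizontal distance between board_plate and jack_axis below 0.012 m and angle between foot_board's own z axis and vertical below 0.03 rad and contact force between stand and foot_board between 80 and 190 N and linear speed of foot_board below 0.01 m/s); the robot touches nothing.
It fails at once if the leg is overloaded: more than 270 N between the stand and the board (contact force between stand and foot_board above 270 N).
It fails at once if the small hub, the tape roll or the track nut is moved by more than 15 mm (distance of any of small_hub, tape, nut from where it was at the start of the episode above 0.015 m).
It also fails if it takes over 72 s, if anything falls off the work surface, if the arm or the gripper's body presses on something with over 40 N, if the wrist force passes 120 N, or if a joint passes its speed limit or range.

## Robot

A 7-joint arm with a two-finger parallel gripper is mounted at the origin on a cart in front of the work surface, level with it; the furniture and walls round the work are solid. World frame = base frame: x ahead of the robot, y to its left, z up, the work surface at z = 0. Lengths are in mm, angles in rad, forces in N, time in s.
With the tool pointing down it reaches from about 400 to 875 mm from the base axis. Payload 4.4 kg.
Tool frame: the origin (TCP) lies midway between the tips of the shut fingers; the grasp point (between the pads) lies 19 mm behind it; z points along the fingers, y is the direction in which the jaws open and shut (so a half turn about z gives the same grasp; the last joint's range is limited). The gripper opens to 85 mm and grips with 20 to 120 N. Pads are 22 mm wide; open, the fingers measure 114 mm over their backs; the gripper's body (76 mm by 85 mm) begins 54 mm behind the grasp point. The pads swing forward as they close: fully open they stand 13 mm farther back than shut.
Start: joints at [-1.294, 0.628, 0.038, 1.517, -0.027, 0.996, -0.02], TCP at [218.458, 612.204, 231.313] pointing down, gripper open.
Joint ranges: [-3.06, 3.06], [-0.37, 2.12], [-1.25, 1.32], [0.18, 2.47], [-1.1, 4.24], [0.23, 1.98], [-2.94, 2.94]. Speed limits (rad/s): [2.57, 2.57, 3.14, 3.14, 3.14, 3.14, 3.14].

## Interface

Orientations are given as [roll, pitch, yaw] about the fixed x, y, z axes, in that order (R = Rz(yaw) Ry(pitch) Rx(roll)).
In Python, from cell import * gives the robot as it stands. The module is installed in compiled form; this text tells all that it offers.
- The arm moves only by the tool move_arm, never from a script. Its argument "series" is a list of rows, each a list of 2 entries, a list of its own where there are three numbers: the shift along the tool's x, y, z in m, then the turn about the tool's z in rad. In form: [[[x, y, z], yaw], ...]. A call has 1 to 5 rows; each row is the pose to reach, as a shift and turn from the pose measured when the call began, along the tool's axes at that moment; what a row does not reach only later rows make up. A row lasts 1/8 s, in which the tool goes at most 62.5 mm and 10.7 degrees, less where a joint would pass 70% of its speed; a pose out of reach is approached as far as the arm can. A call with a gripper value outside its range is refused whole. "claw" is the opening, from 0 (shut) to 1 (fully open), set as the call begins (left out, the last holds). The fingers move at their own pace and stop on an object; the grip force is fixed at half the most. Time passes only in rows, so rows that repeat a pose let the fingers close. It gives the time, the measured TCP pose, the force and the opening at its end, in the units of the state.
- read_state(): the state, without advancing time (a new reading comes with each control period).
- get_image(name): name is "scene" or "top" or "wrist"; returns the picture (480x640x3 uint8, blue, green, red); there is no depth.
- camera_model(name): a dict with "fov_y" (degrees; the focal length in pixels is half the picture's height over the tangent of half this angle, whatever the lens; pixels are square), "cx", "cy" (the principal point, pixels), "pose" (4x4, takes a point from camera to world coordinates); the wrist camera has in their place "tool_from_camera" (4x4, takes a point from camera to tool coordinates, whose origin is the TCP and whose axes are the flange's). Camera axes: x right, y down, z forward; pixel columns grow to the right and rows downward; lengths in mm; the calibration is good to about 2 mm. The wrist camera is an equidistant fisheye: a pixel r from the principal point sees the ray r / f radians off the axis. A picture is of the moment at which its call begins: read the wrist's pose just before it. camera_model takes no time and is no camera call.
- finish_job(): hands the job in, once; it reports no verdict.
The state is a dict: "clock": time; "qpos": joint angles; "qd": joint speeds; "tau": joint torques, N m; "eef_pos": TCP position; "tool_rot": TCP orientation; "force": force on the tool from outside, world axes, zero at the start; "torque": the same for the moment, N m; "width": finger opening in mm.
Only numpy, scipy, OpenCV 4.12 (cv2) and the standard library are available. Lean on these libraries where they do the work, as an engineer would, in place of code of your own. Each camera call takes 0.05 s, during which the arm holds its last target. There are 200 camera calls.

## Working session

There is one attempt and no reset: what is moved stays moved. The work goes in short steps, Python scripts to look and compute and a tool call to move; the robot and the scene stay as the last step left them, time stands still between calls to the robot, and variables do not carry over. Pictures are saved under pics/ and viewed, about 8 in all and at most 12, crops included, and the job is handed in when it is done.

Besides the shell and the picture viewer there is one more tool, called after "Emit:" as name(argument=value, ...) on one line, values as JSON. move_arm: Moves the arm, as the interface text tells. Its arguments: {"type":"object","properties":{"series":{"type":"array"},"claw":{"type":"number"}},"required":["series"]}

```bash
mkdir -p pics
python3 - <<'E'
from cell import *
import cv2
print(read_state())
for n in("scene","top","wrist"):
    print(n,camera_model(n)); cv2.imwrite(f"pics/{n}0.png",get_image(n))
E
```

```text
{'clock': 0.0, 'qpos': array([-1.29378923,  0.62934403,  0.03842047,  1.51838356, -0.02700165,
        0.99629831, -0.02000497]), 'qd': array([-4.09637513e-05,  2.48639931e-04, -4.30301657e-05, -1.47054822e-03,
       -3.55477659e-04,  5.53742595e-04, -1.85284763e-03]), 'tau': array([-7.54182065e-05, -5.63405299e+01,  1.22660749e+00, -1.93441916e+01,
        1.12560054e-02,  1.02124279e-02,  2.61059296e-05]), 'eef_pos': array([218.23359052, 611.59638878, 230.38508343]), 'tool_rot': array([-3.13967673e+00,  1.15641157e-05,  2.79879673e+00]), 'force': array([0.45321535, 1.13552311, 0.20502741]), 'torque': array([ 0.00940839,  0.00046883, -0.01156254]), 'width': 85.21755463485853}
scene {'fov_y': 51.60359245535283, 'cx': 309.8317016806291, 'cy': 247.97248952540727, 'pose': array([[-8.88511787e-01,  3.16586034e-01, -3.32144679e-01,
         9.68784775e+02],
       [ 4.58842979e-01,  6.08044040e-01, -6.47877740e-01,
         7.94149658e+02],
       [-3.15045209e-03, -7.28049262e-01, -6.85517575e-01,
         9.21330235e+02],
       [ 0.00000000e+00,  0.00000000e+00,  0.00000000e+00,
     
[... 204 characters left out ...]
  [-9.99411373e-01,  2.34110154e-02,  2.50765136e-02,
         4.78193683e+01],
       [-2.63335907e-02, -5.50289172e-02, -9.98137446e-01,
         1.02455652e+03],
       [ 0.00000000e+00,  0.00000000e+00,  0.00000000e+00,
         1.00000000e+00]])}
wrist {'fov_y': 65.70646984690485, 'cx': 322.93491591973645, 'cy': 246.87549145355675, 'tool_from_camera': array([[-3.37782362e-04, -9.49890397e-01, -3.12582981e-01,
         7.98512906e+01],
       [ 9.99999775e-01, -5.01868724e-04,  4.44483559e-04,
        -8.42376365e-01],
       [-5.79086286e-04, -3.12582760e-01,  9.49890353e-01,
        -1.41938356e+02],
       [ 0.00000000e+00,  0.00000000e+00,  0.00000000e+00,
         1.00000000e+00]])}
```

View pics/top0.png

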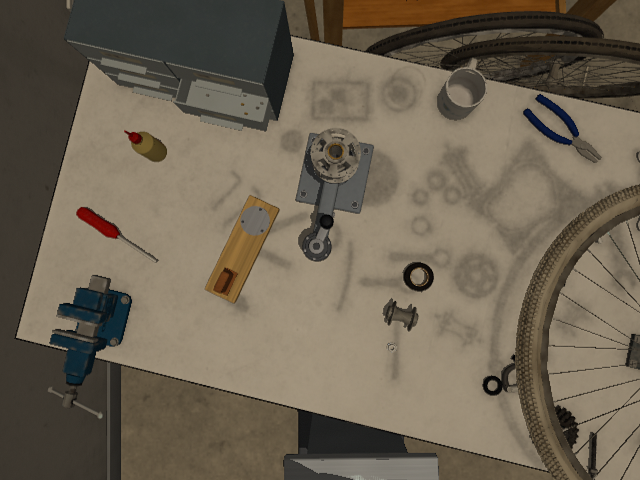

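View pics/scene0.png

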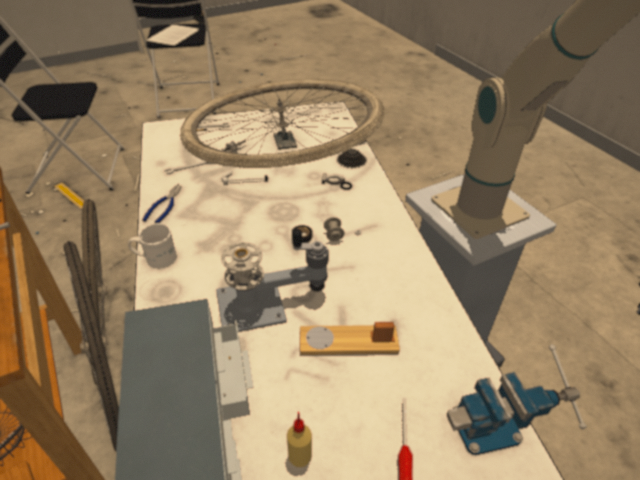

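The top view shows the board at about (242,250), its grip at (225,281) and its plate at (255,219). The crank axis is near (316,244), the crank grip near (326,221), and the hub, tape and nut are at (400,315), (418,276) and (391,347). I'll enlarge this area.

```bash
cat > h.py <<'E'
from cell import *
import cv2, numpy as np
from scipy.spatial.transform import Rotation as R
def ray(n,u,v,z):
    c=camera_model(n);f=240/np.tan(np.radians(c["fov_y"]/2))
    d=np.array([(u-c["cx"])/f,(v-c["cy"])/f,1]);P=c["pose"];D=P[:3,:3]@d;o=P[:3,3]
    return (o+D*(z-o[2])/D[2])[:2]
def wray(u,v,z,s=None):
    s=s or read_state();c=camera_model("wrist");f=240/np.tan(np.radians(c["fov_y"]/2))
    a=np.array([u-c["cx"],v-c["cy"]]);r=np.hypot(*a);t=r/f
    d=np.r_[a/max(r,1e-9)*np.sin(t),np.cos(t)]
    T=np.eye(4);T[:3,:3]=R.from_euler("xyz",s["tool_rot"]).as_matrix();T[:3,3]=s["eef_pos"]
    P=T@c["tool_from_camera"];D=P[:3,:3]@d;o=P[:3,3]
    return (o+D*(z-o[2])/D[2])[:2]
E
python3 - <<'E'
import cv2
i=cv2.imread("pics/top0.png")[120:310,200:390]
cv2.imwrite("pics/t1.png",cv2.resize(i,None,fx=3.15,fy=3.15,interpolation=cv2.INTER_CUBIC)[:600])
E
```

```text
(no output)
```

View pics/t1.png

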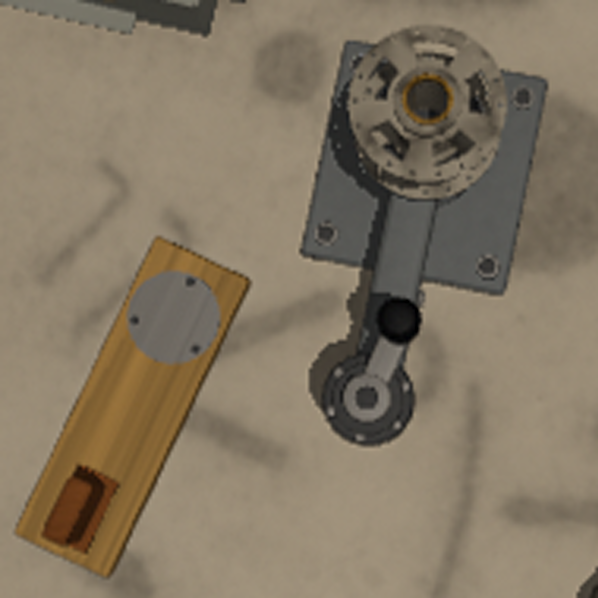

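The enlarged crop shows the crank axis at (367,398), the hub top at (428,98), the crank grip top at (399,319) and the plate at (174,317). The board corners are at (157,237), (251,281), (110,577) and (17,533).

Run:
```python
from h import *
def p(u,v,z): return ray("top",200+u/3.15,120+v/3.15,z)
ax=p(367,398,165);ct=p(428,98,181);g=p(399,319,211);pl=p(174,317,18)
c=[p(*k,18) for k in((157,237),(251,281),(110,577),(17,533))]
print("axis",ax,"col",ct,np.linalg.norm(ct-ax),"grip",g,np.linalg.norm(g-ax),"plate",pl);print(c)
d=(c[0]+c[1]-c[2]-c[3])/2; yaw=np.arctan2(d[1],d[0]);cen=sum(c)/4
o=cen-75*np.array([np.cos(yaw),np.sin(yaw)])
s=ct-ax; print("len",np.linalg.norm(d),"yaw",yaw,"cen",cen,"origin",o,"plate2",o+140*d/np.linalg.norm(d),"stand yaw",np.arctan2(s[1],s[0]),"crank dir",np.arctan2(*(g-ax)[::-1]))
print("griptop",p(66,507,64))
for n,u,v,z in(("hub",400,315,30),("tape",418,276,19),("nut",391,347,7)): print(n,ray("top",u,v,z))
```

```text
axis [581.60791297  75.27315612] col [747.94778484  37.02548295] 170.6805128780493 grip [621.69679459  55.76285565] 44.58441716400454 plate [644.16969014 207.10544842]
[array([697.97249282, 217.69650147]), array([666.92409133, 155.39685039]), array([473.23726241, 251.95976581]), array([503.39235175, 313.38991564])]
len 216.62971648497705 yaw -0.4597723718952592 cen [585.38154958 234.61075833] origin [518.17003487 267.89156798] plate2 [643.63152899 205.76738996] stand yaw -0.2260084499551546 crank dir -0.45293178457267913
griptop [521.12334636 269.98830762]
hub [443.54204881 -86.97371078]
tape [ 521.40791816 -127.87108999]
nut [375.71337757 -69.4830692 ]
```

```bash
cat >> h.py <<'E'
def to(x,y,z,yaw=None,s=None):
    s=s or read_state();M=R.from_euler("xyz",s["tool_rot"]).as_matrix()
    d=M.T@(np.array([x,y,z])-s["eef_pos"])/1000
    t=0 if yaw is None else -((yaw-s["tool_rot"][2]+np.pi)%(2*np.pi)-np.pi)
    print("shift",d.round(4),"turn",round(t,3),"clock",s["clock"],"pos",s["eef_pos"].round(1),"rot",s["tool_rot"].round(3),"F",s["force"].round(1),"w",round(s["width"],1))
E
python3 - <<'E'
from h import *
to(519.5,269,150,2.682)
E
```

```text
shift [-0.3989 -0.2215  0.0809] turn 0.117 clock 0.15 pos [218.3 611.8 230.6] rot [-3.14   0.     2.799] F [-0.1  0.1 -0. ] w 85.7
```

Emit:
move_arm(series=[[[-0.04,-0.022,0],0],[[-0.09,-0.05,0],0],[[-0.14,-0.078,0],0],[[-0.19,-0.106,0],0],[[-0.24,-0.133,0],0]], claw=1)

```text
clock: 0.78
eef_pos: [400.6, 404.2, 230.7]
tool_rot: [-3.14, 0.0, 2.799]
force: [0.4, -0.7, 0.7]
width: 85.7
```

Emit:
move_arm(series=[[[-0.04,-0.022,0.02],0.03],[[-0.08,-0.044,0.04],0.06],[[-0.12,-0.066,0.06],0.09],[[-0.157,-0.087,0.081],0.117],[[-0.157,-0.087,0.081],0.117]])

```text
clock: 1.4
eef_pos: [520.8, 264.2, 148.0]
tool_rot: [-3.135, 0.001, 2.675]
force: [0.5, 0.0, 0.3]
width: 85.2
```

Run:
```python
from h import *
to(519.5,269,26,2.682)
i=get_image("wrist");cv2.imwrite("pics/w1.png",i)
```

```text
shift [0.0034 0.0045 0.1219] turn -0.007 clock 1.4 pos [520.8 264.2 148. ] rot [-3.135e+00  1.000e-03  2.675e+00] F [0.5 0.  0.3] w 85.2
```

View pics/w1.png

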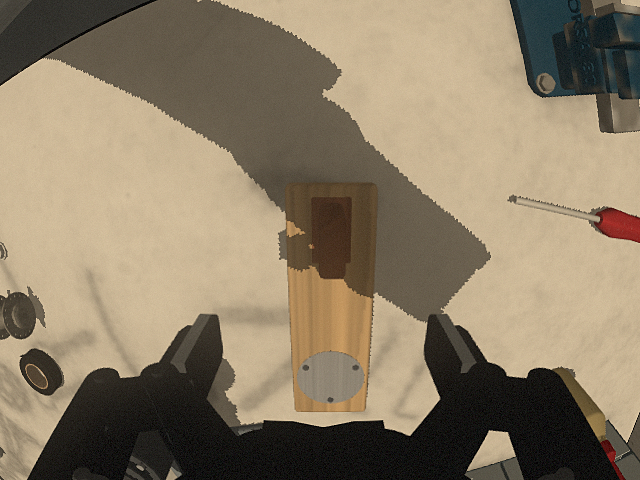

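The wrist view shows the board upright in frame. The grip top is at about (332,230), slightly right of the finger centre line, and the plate is at (330,377).

Run:
```python
from h import *
print(wray(332,230,64),wray(332,197,64),wray(332,264,64),wray(330,377,18))
for q in((286,183),(378,183),(366,411),(296,411)):print(wray(*q,18))
```

```text
[506.96535764 278.7855761 ] [487.91708247 288.16202752] [527.62415611 268.65257843] [642.94951823 211.43908807]
[471.16621484 259.51314847]
[501.490782   320.67123036]
[698.88752309 223.62397256]
[667.76425253 162.24492735]
```

Emit:
move_arm(series=[[[0.002,0.006,0.04],-0.007],[[0.003,0.006,0.08],-0.007],[[0.003,0.006,0.11],-0.007],[[0.003,0.006,0.122],-0.007],[[0.003,0.006,0.122],-0.007]])

```text
clock: 2.08
eef_pos: [518.8, 274.4, 26.7]
tool_rot: [-3.138, -0.001, 2.687]
force: [0.1, 0.0, 1.0]
width: 85.5
```

Emit:
move_arm(series=[[[0,0,0],0],[[0,0,0],0],[[0,0,0],0],[[0,0,0],0],[[0,0,0],0]], claw=0.1)

```text
clock: 2.7
eef_pos: [519.0, 274.2, 27.3]
tool_rot: [-3.138, -0.001, 2.686]
force: [-1.7, -2.2, 6.4]
width: 17.4
```

Emit:
move_arm(series=[[[0.006,-0.015,0],0],[[0.012,-0.035,0],0],[[0.014,-0.06,0],0],[[0.013,-0.085,0],0],[[0.01,-0.105,0],0]])

```text
clock: 3.32
eef_pos: [463.3, 183.6, 27.5]
tool_rot: [-3.138, -0.001, 2.687]
force: [0.5, -0.9, -3.2]
width: 17.3
```

Run:
```python
from h import *
to(455.8,140.7,27,2.686)
```

```text
shift [-0.0121 -0.0418  0.0007] turn 0.001 clock 3.325 pos [463.3 183.6  27.5] rot [-3.138e+00 -1.000e-03  2.687e+00] F [ 0.5 -0.9 -3.2] w 17.3
```

Emit:
move_arm(series=[[[-0.002,-0.012,0],0],[[-0.005,-0.024,0],0],[[-0.009,-0.034,0],0],[[-0.012,-0.042,0],0],[[-0.012,-0.042,0],0]])

```text
clock: 3.95
eef_pos: [455.6, 139.6, 27.7]
tool_rot: [-3.137, -0.001, 2.685]
force: [-0.3, -0.2, -2.5]
width: 17.0
```

Run:
```python
from h import *
to(455.8,140.7,27,2.686)
i=get_image("wrist")[240:480,160:480];j=get_image("top")[170:330,220:380];k=get_image("scene")[200:360,240:440]
f=lambda a,w,h:cv2.resize(a,(w,h),interpolation=cv2.INTER_CUBIC)
cv2.imwrite("pics/w2.png",f(i,800,600))
cv2.imwrite("pics/ts2.png",np.hstack([f(j,400,400),f(k,400,320).copy() if 0 else cv2.copyMakeBorder(f(k,400,320),0,80,0,0,cv2.BORDER_CONSTANT)]))
```

```text
shift [0.0004 0.0011 0.0007] turn -0.001 clock 3.95 pos [455.6 139.6  27.7] rot [-3.137e+00 -1.000e-03  2.685e+00] F [-0.3 -0.2 -2.5] w 17.0
```

View pics/w2.png

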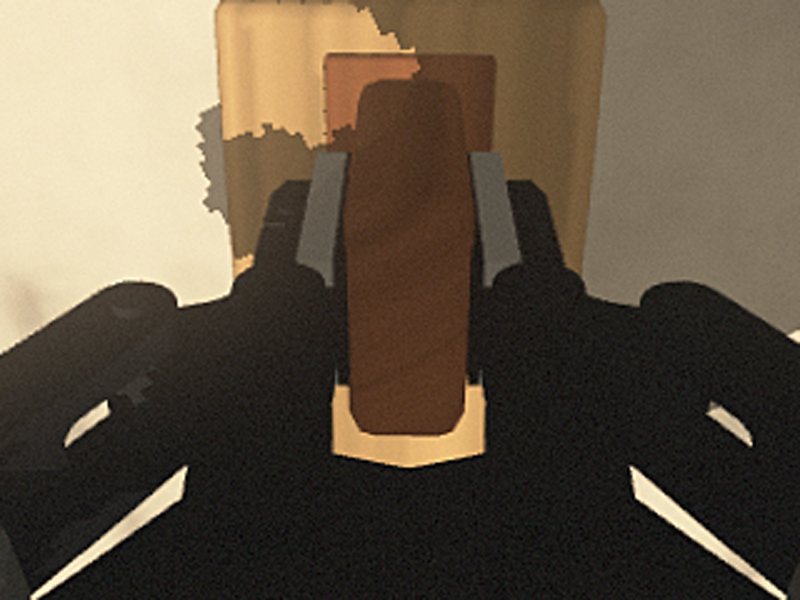

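View pics/ts2.png

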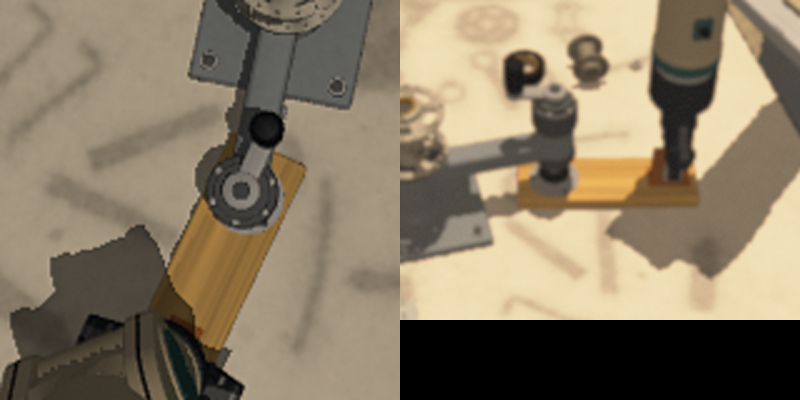

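In the top view, the board's far right corner is at crop (304,165) and the crank axis at (242,190). The scene view shows the foot standing over the plate. I'll compute the offset.

Run:
```python
from h import *
p=lambda u,v,z: ray("top",220+u/2.5,170+v/2.5,z)
a=p(242,190,165);c=p(304,165,18);e=p(218,347,18)
d=(c-e)/np.linalg.norm(c-e);n=np.array([-d[1],d[0]])
print("axis",a,"corner",c,"yaw",np.arctan2(d[1],d[0]),"plate",c-45*d+35*n)
q=np.array([455.6,139.6]);b=np.array([np.cos(-.456),np.sin(-.456)]);print("plate by TCP",q+140*b)
k=get_image("scene");cv2.imwrite("pics/s3.png",cv2.resize(k[250:310,280:360],(800,600),interpolation=cv2.INTER_CUBIC))
c=camera_model("scene");f=240/np.tan(np.radians(c["fov_y"]/2))
def pr(P):
    x=np.linalg.inv(c["pose"])@np.r_[P,1];return np.array([(f*x[0]/x[2]+c["cx"]-280)*10,(f*x[1]/x[2]+c["cy"]-250)*10]).round(0)
print("scene px crank axis165",pr([581.6,77,165]),"plate",pr([581.3,78,18]))
```

```text
axis [582.21660944  74.74069915] corner [607.69690548  27.29653326] yaw -0.46474116026893353 plate [583.15641329  78.7529638 ]
plate by TCP [581.29495635  77.94955031]
scene px crank axis165 [376. -56.] plate [374. 387.]
```

View pics/s3.png

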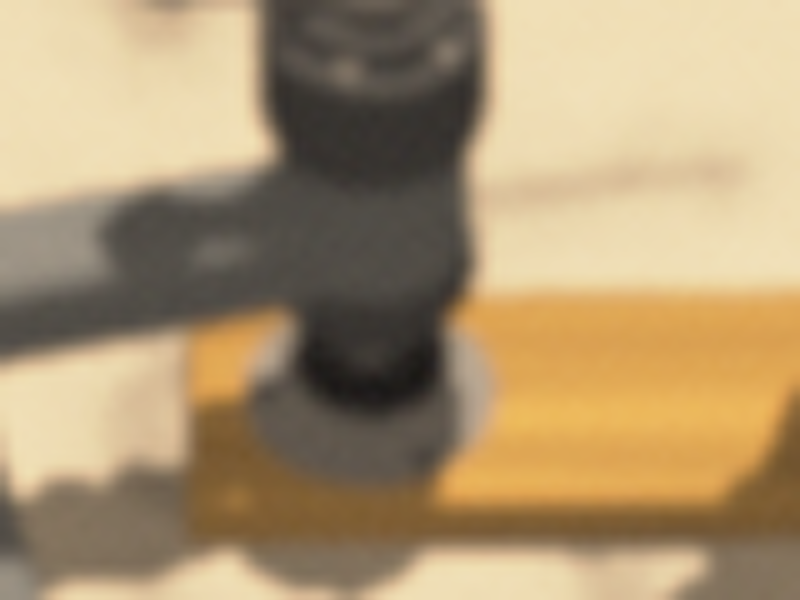

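The plate and foot are both centred at u≈370, so they are aligned across the scene view. The top view puts the plate 1 to 4 mm towards +y, so I'll shift it 2 mm, let go and rise.

Emit:
move_arm(series=[[[0,-0.002,0],0],[[0,-0.003,0],0],[[0,-0.003,0],0]])

```text
clock: 4.53
eef_pos: [454.2, 138.5, 27.7]
tool_rot: [-3.138, -0.001, 2.687]
force: [0.1, -0.1, -3.1]
width: 17.3
```

Emit:
move_arm(series=[[[0,0,0],0],[[0,0,0],0],[[0,0,0],0],[[0,0,0],0],[[0,0,0],0]], claw=1)

```text
clock: 5.15
eef_pos: [454.3, 138.4, 27.7]
tool_rot: [-3.138, -0.001, 2.687]
force: [0.2, 0.1, 0.3]
width: 85.5
```

Emit:
move_arm(series=[[[0,0,-0.02],0],[[0,0,-0.07],0],[[0,0,-0.13],0],[[0,0,-0.19],0],[[0,0,-0.24],0]])

```text
clock: 5.78
eef_pos: [455.0, 139.1, 270.3]
tool_rot: [-3.139, -0.0, 2.687]
force: [1.3, -0.1, -0.7]
width: 85.4
```

Run:
```python
from h import *
to(621.7,57,260,2.686)
i=get_image("top")[170:330,220:380];j=get_image("wrist")
cv2.imwrite("pics/t4.png",np.hstack([cv2.resize(i,(400,400),interpolation=cv2.INTER_CUBIC),cv2.copyMakeBorder(cv2.resize(j[180:],(400,188)),0,212,0,0,cv2.BORDER_CONSTANT)]))
```

```text
shift [-0.1858 -0.0006  0.0103] turn 0.001 clock 5.775 pos [455.  139.1 270.3] rot [-3.139 -0.     2.687] F [ 1.3 -0.1 -0.7] w 85.4
```

View pics/t4.png

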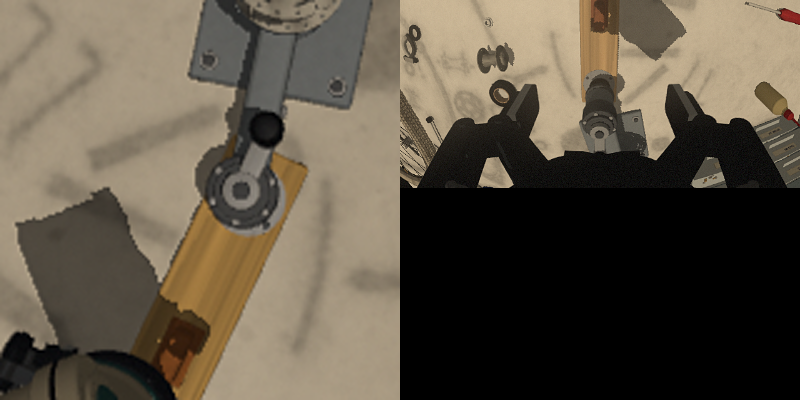

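Emit:
move_arm(series=[[[-0.04,0,0],0],[[-0.09,0,0],0],[[-0.14,0,0.005],0],[[-0.186,-0.001,0.01],0],[[-0.186,-0.001,0.01],0]])

```text
clock: 6.5
eef_pos: [626.3, 54.3, 261.6]
tool_rot: [3.14, 0.006, 2.683]
force: [-0.3, 1.1, 0.1]
width: 85.4
```

Run:
```python
from h import *
print(wray(317,394,165))
to(621.7,57,174,2.686)
i=get_image("wrist")
cv2.imwrite("pics/w5.png",cv2.resize(i[260:480,160:480],(800,550)))
```

```text
[738.76893652  -7.37392029]
shift [0.0059 0.0002 0.0876] turn -0.003 clock 6.5 pos [626.3  54.3 261.6] rot [3.14  0.006 2.683] F [-0.3  1.1  0.1] w 85.4
```

View pics/w5.png

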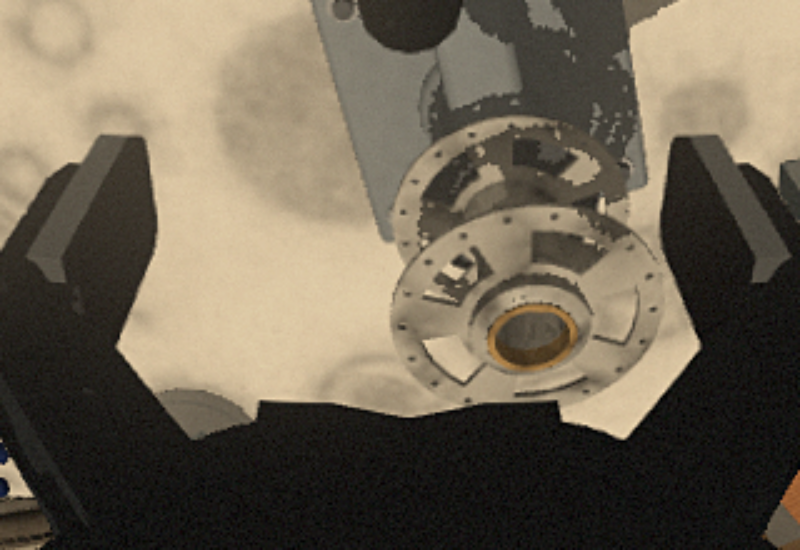

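Run:
```python
from h import *
cv2.imwrite("pics/w6.png",cv2.resize(get_image("wrist")[120:340,180:460],(764,600)))
for v in(250,256,262,268):print(v,wray(324,v,211))
for v in(250,256,262,268):print(v,wray(324,v,189))
```

```text
250 [611.1586585   63.91452497]
256 [614.30827563  62.37685001]
262 [617.49482609  60.82125831]
268 [620.72065387  59.24660765]
250 [617.99277981  60.74025585]
256 [621.5010148   59.02750002]
262 [625.05038839  57.29478743]
268 [628.64351145  55.54084581]
```

View pics/w6.png

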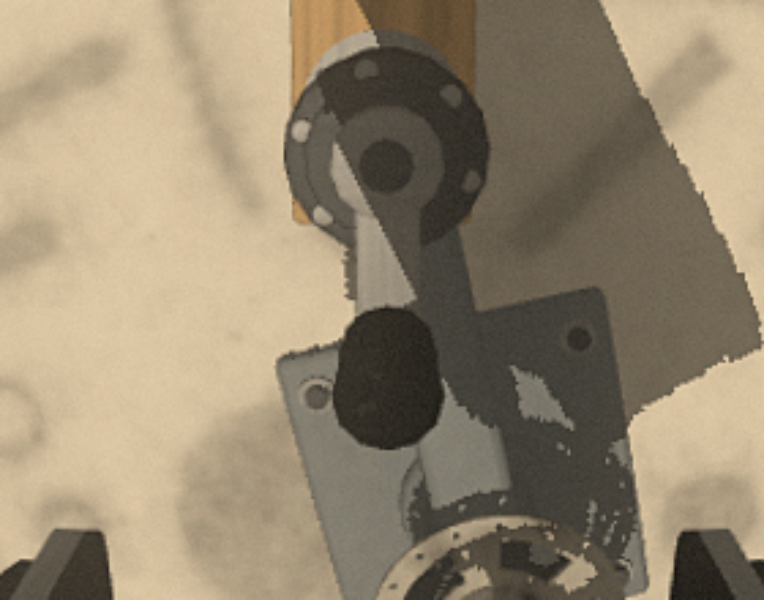

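The close view shows the crank axis at crop (388,163) and the grip top at (388,395).

Run:
```python
from h import *
a=wray(322.1,179.7,165);g=wray(322.3,264.7,211);print(a,g,np.linalg.norm(g-a),np.arctan2(*(g-a)[::-1]))
to(*(g),174,2.686)
```

```text
[581.75883133  77.2498545 ] [618.52368137  59.26472998] 40.928216458906135 -0.4549650698363822
shift [ 0.0058 -0.0012  0.0886] turn 0.001 clock 6.6 pos [623.8  57.7 262.6] rot [3.138 0.004 2.687] F [ 0.1 -0.1  0.3] w 85.4
```

Emit:
move_arm(series=[[[0.002,-0.0015,0.03],0],[[0.002,-0.0015,0.06],0],[[0.002,-0.0015,0.083],0],[[0.002,-0.0015,0.088],0],[[0.002,-0.0015,0.088],0]])

```text
clock: 7.22
eef_pos: [621.4, 58.1, 175.0]
tool_rot: [3.138, 0.004, 2.688]
force: [0.2, -0.2, 0.2]
width: 85.3
```

Emit:
move_arm(series=[[[0,0,0],0],[[0,0,0],0],[[0,0,0],0],[[0,0,0],0],[[0,0,0],0]], claw=0.15)

```text
clock: 7.85
eef_pos: [621.4, 57.5, 175.6]
tool_rot: [3.138, 0.004, 2.687]
force: [-2.0, -1.0, 5.2]
width: 22.4
```

Run:
```python
from h import *
to(621.5,57,174,2.686)
```

```text
shift [-0.0003 -0.0004  0.0016] turn 0.001 clock 7.85 pos [621.4  57.5 175.6] rot [3.138 0.004 2.687] F [-2.  -1.   5.2] w 22.4
```

```bash
cat >> h.py <<'E'
C=np.array([621.4,57.5])-45*np.array([np.cos(-.455),np.sin(-.455)])
def wind(step,n=5,c=C):
    s=read_state();M=R.from_euler("xyz",s["tool_rot"]).as_matrix();v=s["eef_pos"][:2]-c
    phi=np.arctan2(v[1],v[0]);F=s["force"];t=np.array([np.sin(phi),-np.cos(phi)])
    print("clk",s["clock"],"theta",round((-.455-phi)%(2*np.pi),3),"r",np.hypot(*v).round(1),"z",s["eef_pos"][2].round(1),"Ftan",(F[:2]@-t).round(1),"Frad",(F[:2]@v/np.hypot(*v)).round(1),"Fz",F[2].round(1),"w",s["width"].round(1))
    rows=[]
    for j in range(1,n+1):
        q=phi-step*j;p=np.r_[c+45*np.array([np.cos(q),np.sin(q)]),175.5]
        rows.append([[float(k) for k in (M.T@(p-s["eef_pos"])/1000).round(4)],0])
    print(rows)
E
python3 -c "
from h import *
wind(.2)"
```

```text
Traceback (most recent call last):
  File "h.py", line 24, in wind
    print("clk",s["clock"],"theta",round((-.455-phi)%(2*np.pi),3),"r",np.hypot(*v).round(1),"z",s["eef_pos"][2].round(1),"Ftan",(F[:2]@-t).round(1),"Frad",(F[:2]@v/np.hypot(*v)).round(1),"Fz",F[2].round(1),"w",s["width"].round(1))
                                                                                                                                                                                                                  ^^^^^^^^^^^^^^^^
AttributeError: 'float' object has no attribute 'round'
```

First call by the formula x=45(1−cosθ), y=−45 sinθ, at θ=0.15, 0.35, 0.55, 0.75, 0.95.

Emit:
move_arm(series=[[[0.0005,-0.0067,0],0],[[0.0027,-0.0154,0],0],[[0.0066,-0.0235,0],0],[[0.0121,-0.0307,0],0],[[0.0188,-0.0366,0],0]])

```text
clock: 8.48
eef_pos: [592.8, 33.7, 175.9]
tool_rot: [3.133, 0.012, 2.688]
force: [8.4, 1.3, -4.6]
width: 22.1
```

```bash
sed -i 's/s\["width"\].round(1)/s["width"]/' h.py; python3 -c "
from h import *
wind(.2)"
```

```text
clk 8.475 theta 0.85 r 45.1 z 175.9 Ftan 8.4 Frad 1.0 Fz -4.6 w 22.106683355929853
[[[0.0074, -0.0051, 0.0003], 0], [[0.0156, -0.0088, 0.0002], 0], [[0.0244, -0.0107, 0.0], 0], [[0.0334, -0.0109, -0.0001], 0], [[0.0422, -0.0093, -0.0002], 0]]
```

Emit:
move_arm(series=[[[0.0074,-0.0051,0],0],[[0.0156,-0.0088,0],0],[[0.0244,-0.0107,0],0],[[0.0334,-0.0109,0],0],[[0.0422,-0.0093,0],0]])

```text
clock: 9.1
eef_pos: [554.1, 40.8, 175.8]
tool_rot: [3.133, 0.02, 2.686]
force: [6.7, -6.9, -2.9]
width: 21.9
```

```bash
python3 -c "
from h import *
wind(.2)"
```

```text
clk 9.1 theta 1.751 r 45.3 z 175.8 Ftan 9.5 Frad 1.6 Fz -2.9 w 21.857041737729283
[[[0.0086, 0.0028, 0.0001], 0], [[0.0166, 0.0069, 0.0], 0], [[0.0235, 0.0126, -0.0001], 0], [[0.0293, 0.0195, -0.0001], 0], [[0.0335, 0.0274, -0.0001], 0]]
```

Emit:
move_arm(series=[[[0.0086,0.0028,0],0],[[0.0166,0.0069,0],0],[[0.0235,0.0126,0],0],[[0.0293,0.0195,0],0],[[0.0335,0.0274,0],0]])

```text
clock: 9.72
eef_pos: [535.8, 75.6, 175.6]
tool_rot: [3.138, 0.021, 2.682]
force: [-0.9, -8.6, 5.5]
width: 22.3
```

```bash
python3 -c "
from h import *
wind(.2)"
```

```text
clk 9.725 theta 2.65 r 45.2 z 175.6 Ftan 8.6 Frad 1.2 Fz 5.5 w 22.346056761964782
[[[0.0033, 0.0084, 0.0], 0], [[0.005, 0.0172, 0.0], 0], [[0.005, 0.0262, 0.0], 0], [[0.0031, 0.035, 0.0001], 0], [[-0.0004, 0.0433, 0.0002], 0]]
```

Emit:
move_arm(series=[[[0.0033,0.0084,0],0],[[0.005,0.0172,0],0],[[0.005,0.0262,0],0],[[0.0031,0.035,0],0],[[-0.0004,0.0433,0],0]])

```text
clock: 10.35
eef_pos: [552.1, 111.7, 175.5]
tool_rot: [-3.139, 0.016, 2.681]
force: [-7.1, -4.4, 7.8]
width: 22.5
```

```bash
python3 -c "
from h import *
wind(.2)"
```

```text
clk 10.35 theta 3.559 r 45.0 z 175.5 Ftan 8.3 Frad 1.2 Fz 7.8 w 22.533767858324303
[[[-0.0044, 0.0078, 0.0001], 0], [[-0.0102, 0.0147, 0.0001], 0], [[-0.0173, 0.0202, 0.0002], 0], [[-0.0254, 0.0241, 0.0004], 0], [[-0.0341, 0.0264, 0.0005], 0]]
```

Emit:
move_arm(series=[[[-0.0044,0.0078,0],0],[[-0.0102,0.0147,0],0],[[-0.0173,0.0202,0],0],[[-0.0254,0.0241,0],0],[[-0.0341,0.0264,0],0]])

```text
clock: 10.98
eef_pos: [590.6, 121.0, 175.5]
tool_rot: [-3.136, 0.009, 2.681]
force: [-9.8, 0.2, 7.5]
width: 22.5
```

```bash
python3 -c "
from h import *
wind(.2)"
```

```text
clk 10.975 theta 4.473 r 44.8 z 175.5 Ftan 9.6 Frad -1.9 Fz 7.5 w 22.529545630754527
[[[-0.0088, 0.0015, 0.0001], 0], [[-0.0178, 0.001, 0.0002], 0], [[-0.0265, -0.0013, 0.0003], 0], [[-0.0346, -0.0052, 0.0004], 0], [[-0.0417, -0.0107, 0.0005], 0]]
```

Emit:
move_arm(series=[[[-0.0088,0.0015,0],0],[[-0.0178,0.001,0],0],[[-0.0265,-0.0013,0],0],[[-0.0346,-0.0052,0],0],[[-0.0417,-0.0107,0],0]])

```text
clock: 11.6
eef_pos: [620.7, 97.8, 175.6]
tool_rot: [-3.139, 0.002, 2.684]
force: [-5.9, 8.9, 4.6]
width: 22.3
```

```bash
python3 -c "
from h import *
wind(.2)"
```

```text
clk 11.6 theta 5.352 r 44.7 z 175.6 Ftan 10.6 Frad -1.2 Fz 4.6 w 22.274085753780028
[[[-0.0068, -0.0058, 0.0002], 0], [[-0.0121, -0.0131, 0.0002], 0], [[-0.0159, -0.0212, 0.0002], 0], [[-0.018, -0.03, 0.0002], 0], [[-0.0183, -0.0389, 0.0003], 0]]
```

Emit:
move_arm(series=[[[-0.0068,-0.0058,0],0],[[-0.0121,-0.0131,0],0],[[-0.0159,-0.0212,0],0]])

```text
clock: 11.98
eef_pos: [625.7, 78.8, 175.8]
tool_rot: [3.136, -0.001, 2.688]
force: [-0.4, 11.3, -0.4]
width: 22.6
```

```bash
python3 -c "
from h import *
wind(.2)"
```

```text
clk 11.975 theta 5.794 r 44.7 z 175.8 Ftan 11.3 Frad -0.0 Fz -0.4 w 22.55983569999903
[[[-0.0037, -0.0082, 0.0003], 0], [[-0.0053, -0.017, 0.0002], 0], [[-0.0052, -0.026, 0.0002], 0], [[-0.0033, -0.0348, 0.0001], 0], [[0.0003, -0.043, 0.0001], 0]]
```

Emit:
move_arm(series=[[[-0.0037,-0.0082,0],0],[[-0.0053,-0.017,0],0],[[-0.0052,-0.026,0],0]])

```text
clock: 12.35
eef_pos: [622.2, 60.0, 176.0]
tool_rot: [3.125, 0.002, 2.693]
force: [7.4, 10.1, -4.8]
width: 22.1
```

```bash
python3 -c "
from h import *
wind(.15)"
```

```text
clk 12.35 theta 6.225 r 44.7 z 176.0 Ftan 12.1 Frad 2.9 Fz -4.8 w 22.084545632492926
[[[-0.0001, -0.0067, 0.0004], 0], [[0.001, -0.0134, 0.0002], 0], [[0.0032, -0.0198, 0.0001], 0], [[0.0062, -0.0258, 0.0], 0], [[0.0102, -0.0313, -0.0001], 0]]
```

Emit:
move_arm(series=[[[0,-0.0067,0],0],[[0.001,-0.0134,0],0],[[0.0032,-0.0198,0],0]])

```text
clock: 12.72
eef_pos: [615.6, 48.8, 176.0]
tool_rot: [3.114, 0.009, 2.696]
force: [12.4, 7.9, -7.1]
width: 22.4
```

```bash
python3 -c "
from h import *
wind(.1)"
```

```text
clk 12.725 theta 0.232 r 44.8 z 176.0 Ftan 14.0 Frad 4.6 Fz -7.1 w 22.410428840895708
[[[0.0011, -0.0044, 0.0004], 0], [[0.0028, -0.0085, 0.0003], 0], [[0.005, -0.0125, 0.0001], 0], [[0.0075, -0.0162, 0.0], 0], [[0.0103, -0.0197, -0.0001], 0]]
```

Emit:
move_arm(series=[[[0.0011,-0.0044,0],0],[[0.0028,-0.0085,0],0]])

```text
clock: 12.98
eef_pos: [614.0, 46.9, 176.1]
tool_rot: [3.105, 0.016, 2.699]
force: [12.1, 7.1, -8.7]
width: 22.4
```

```bash
python3 -c "
from h import *
wind(.1)"
```

```text
clk 12.975 theta 0.288 r 44.9 z 176.1 Ftan 13.4 Frad 4.1 Fz -8.7 w 22.442690639465038
[[[0.0015, -0.0043, 0.0004], 0], [[0.0034, -0.0083, 0.0002], 0], [[0.0058, -0.0121, 0.0], 0], [[0.0085, -0.0157, -0.0001], 0], [[0.0116, -0.019, -0.0003], 0]]
```

The load is in the band, at 13.4–14 N, which is about 110–120 N on the board. Letting go and rising.

Emit:
move_arm(series=[[[0,0,0],0],[[0,0,0],0],[[0,0,0],0],[[0,0,0],0],[[0,0,0],0]], claw=1)

```text
clock: 13.6
eef_pos: [614.0, 46.7, 176.1]
tool_rot: [3.105, 0.016, 2.699]
force: [-0.3, -0.1, -0.1]
width: 85.6
```

Emit:
move_arm(series=[[[0,0,-0.02],0],[[0,0,-0.05],0],[[0,0,-0.08],0],[[0,0,-0.11],0],[[0,0,-0.11],0]])

```text
clock: 14.22
eef_pos: [612.2, 43.7, 288.7]
tool_rot: [3.103, 0.02, 2.698]
force: [0.0, 0.4, 0.4]
width: 85.5
```

Run:
```python
from h import *
wind(.1)
f=lambda a,h:cv2.resize(a,(400,h),interpolation=cv2.INTER_CUBIC)
cv2.imwrite("pics/f7.png",np.hstack([f(get_image("scene")[220:340,260:420],300),f(get_image("wrist")[60:360],300)]))
```

```text
clk 14.225 theta 0.367 r 45.8 z 288.7 Ftan 0.3 Frad -0.3 Fz 0.4 w 85.48479488286813
[[[0.0049, -0.0082, 0.1129], 0], [[0.0072, -0.0121, 0.1127], 0], [[0.0098, -0.0157, 0.1125], 0], [[0.0128, -0.019, 0.1123], 0], [[0.0161, -0.0221, 0.1121], 0]]
```

View pics/f7.png

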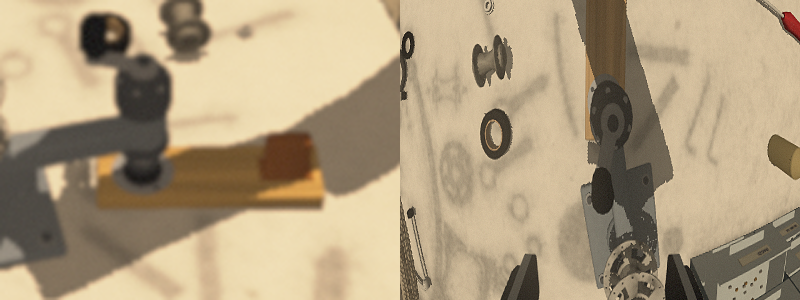

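The scene view shows the foot down at about (142,170), centred on the plate, which spans u 112–172. The board is flat, the gripper is clear and the bystanders look undisturbed. Handing in.

```bash
python3 -c "
from cell import *
print(finish_job())"
```

```text
the job is handed in; nothing more can be done
None
```

I slid the board under the jack with its plate below the foot and let go. Then I wound the crank clockwise about 6.6 rad and let go at a tangential load of 13.4–14.0 N. Running free it took 8.3–9.5 N. I handed the job in at about 14 s; no verdict was reported.

**Load:** by your figures, 13.4–14.0 N at the grip means about 105–120 N on the board, inside the 80–190 N band. A fit to the force rise gives about 119 N. The last reading was slightly lower than the one before (13.4 against 14.0 N), which I took as noise, since it was a short, slow step.

**Centring:** before a last 2–3 mm shift of the board, the top camera showed the plate about 4 mm off the axis. The wrist and top cameras disagreed by 2–6 mm on positions, so I estimate the plate is within 4 mm, against a limit of 12 mm. The last picture shows the foot down and centred on the plate, with the board flat.

**Rest of the scene:** the gripper is clear with no force on it. The small hub, tape and nut look undisturbed in the last picture; I did not measure them again. The tool tilted by up to 0.04 rad while winding, with no visible effect.

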